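# Measure a solenoid's field with a pen meter

### The arm

A 6-joint arm with a two-finger parallel gripper is mounted at the origin on the work surface. World frame = base frame: x ahead of the robot, y to its left, z up, the work surface at z = 0. Lengths are in mm, angles in rad, forces in N, time in s.
With the tool pointing down it reaches from about 275 to 1000 mm from the base axis. Payload 8.4 kg.
Tool frame: the origin (TCP) lies at the very end of the fingers, on their centre line; the grasp point (between the pads) lies 19 mm behind it; z points along the fingers, y is the direction in which the jaws open and shut (so a half turn about z gives the same grasp; the last joint's range is limited). The gripper opens to 85 mm and grips with 20 to 120 N. Pads are 22 mm wide; open, the fingers measure 114 mm over their backs; the gripper's body (76 mm by 85 mm) begins 54 mm behind the grasp point. The pads swing forward as they close: fully open they stand 13 mm farther back than shut.
Start: joints at [1.251, 0.353, 1.633, -0, 1.155, -0.002], TCP at [195.297, 593.706, 231.281] pointing down, gripper open.
Joint ranges: [-2.63, 2.63], [-0.92, 2.1], [0.06, 2.66], [-1.3, 4.44], [0, 2.69], [-3.02, 3.02]. Speed limits (rad/s): [2.22, 2.22, 2.79, 3.14, 3.14, 3.14].

### API

Orientations are given as [roll, pitch, yaw] about the fixed x, y, z axes, in that order (R = Rz(yaw) Ry(pitch) Rx(roll)).
In Python, from rig import sense, grab_frame, sign_off, masks_of gives the robot as it stands. The module is installed in compiled form; this text tells all that it offers.
- The arm moves only by the shell command python3 -m inch 'ROWS' [FORCE]. ROWS is JSON, a list of rows, each an object of numbers: "gripper": the finger opening in m, from 0 to 0.0854; "tx", "ty", "tz": the shift along the tool's x, y, z in m; "spin": the turn about the tool's z in degrees. In form: [{"gripper": .., "tx": .., "ty": .., "tz": .., "spin": ..}, ...]. A call has exactly 8 rows; each row shifts and turns the commanded pose from where the row before left it, along the tool's axes as they then stand; what a row does not reach is not made up. A row lasts 1/10 s, in which the tool goes at most 50 mm and 8.59 degrees, less where a joint would pass 70% of its speed; a pose out of reach is approached as far as the arm can. A call is refused whole if a number of a shift passes 0.05 or a number of a turn 8.59, either way. A call with a gripper value outside its range is refused whole. The fingers move at their own pace and stop on an object; FORCE is the grip in N (left out, the last holds). Time passes only in rows, so rows that do not move let the fingers close, or fill a call up. It gives the time, the measured TCP pose, the force and the opening at its end, in the units of the state.
- sense(): the state, without advancing time (a new reading comes with each control period).
- grab_frame(name): name is "scene" or "top" or "wrist"; returns a dict with "pixels" (384x512x3 uint8, red, green, blue), "K" (3x3 intrinsics, pixels), "extrinsics" (4x4, takes a point from camera to world coordinates). Camera axes: x right, y down, z forward; pixel columns grow to the right and rows downward; lengths in mm; the calibration is good to about 2 mm. A picture is of the moment at which its call begins. There is no depth.
- sign_off(): hands the job in, once; it reports no verdict.
Trained networks look in the newest picture that a camera, given by its name, has taken for a name from the list of things; names that differ only in an ending like _2 or _b are one class to them, and where a whole thing is asked for, a point or a joint stands for the part that bears it (a point fixed in the world has none). Each returns a list of dicts, best first, with "conf" (0 to 1); they miss things now and then, are a little off and sometimes report something else, mostly with a low value. They report only what shows in the picture. A call takes as long as a camera call. They do not tell look-alikes from the thing itself.
- masks_of(camera, target): "pixels" (384x512 bool, what is visible of it) and "centre" ([row, column] in pixels, amid what is visible of it).
The state is a dict: "clock": time; "qpos": joint angles; "qvel": joint speeds; "joint_efforts": joint torques, N m; "eef_pos": TCP position; "tcp_rot": TCP orientation; "contact_force": force on the tool from outside, world axes, zero at the start; "wrist_torque": the same for the moment, N m; "opening": opening from 0.0 (shut) to 1.0 (fully open).
Only numpy, scipy, OpenCV 4.12 (cv2) and the standard library are available. Lean on these libraries where they do the work, as an engineer would, in place of code of your own. Each camera call takes 0.05 s, during which the arm holds its last target.

### The job

Take the pen-type field meter out of its stand and check the tall coil on the test unit: hold the meter upright with its tip centred in the coil's bore and level with the top of the coil for two seconds (first reading), then lower the stem straight down until the tip is halfway down the coil, never touching the coil or the unit with the meter. Finish there, still holding the meter still and centred in the bore for the second reading; nothing is put down, and the other things on the bench are left where they are.

Things in the scene. Friction and masses are not known exactly. Their poses are not given: they have to be found in the camera images.
- meter: pen-type field meter, 110 g, starts stem down in the stand. Origin at the stem's free tip (the sensor), z up along it. z 0-85: brass stem, 6 mm diameter; z 85-98: black round collar, 22 mm diameter; z 98-188: grey rectangular body, 26 mm along its x, 20 mm along its y, flat sides to grip (for instance at z 155), displays on the x faces
- stand: fixed pen stand: dark steel foot 80 mm in diameter, 12 mm high, with an upright aluminium tube, 32 mm outer and 15 mm inner diameter, rim 100 mm above the underside. Origin at the centre of the underside, z up. The meter's collar rests on the rim, its stem hangs loosely inside, tip 15 mm above the underside: lift it straight up by more than 85 mm to clear the rim
- unit: fixed coil test unit: grey case 140 (x) by 90 (y) by 36 mm high; on it the tall coil, axis 20 mm to +x of the case's centre: copper winding between black flanges 60 mm in diameter, 60 mm tall, top 96 mm above the unit's underside, upright bore 18 mm in diameter, 60 mm deep, closed below. Two binding posts, 25 mm high, at the case's -x end. Origin: centre of the underside, z up
- bore_mouth (a point): centre of the coil's bore at the level of the top of the coil (the face of its top flange); z up
- bore_middle (a point): centre of the coil's bore halfway down, 30 mm below bore_mouth; z up
- flat_coil: bystander: loose flat coil of the same make lying on the mat, 76 mm in diameter, 26 mm tall, with a 30 mm hole; not to be measured. Origin at the centre of its underside
- reel: bystander: green reel of solder standing on its flange, 60 mm in diameter, 40 mm tall. Origin at the centre of its underside
- jar: bystander: small white jar with a black cap, 48 mm in diameter, 48 mm tall. Origin at the centre of its underside
- can: bystander: white spray can, 52 mm in diameter, 150 mm tall. Origin at the centre of its underside
There are look-alikes about, which are no part of the job. Of the things like the stand, leave any that is purple; of the rest the smaller one is meant.

How it is judged:
By the outcome, as a careful person would: the job done as asked, in the order asked, and still so for the second after the job is handed in, while the arm keeps its last pose, push and grip.
It also fails if it takes over 54 s, if anything falls off the work surface, if the arm or the gripper's body presses on something with over 40 N, if the wrist force passes 120 N, or if a joint passes its speed limit or range.

## Working session

There is one attempt and no reset: what is moved stays moved. The work goes in short steps, Python scripts to look and compute and a shell command to move; the robot and the scene stay as the last step left them, time stands still between calls to the robot, and variables do not carry over. Pictures are saved under pics/ and viewed, and the job is handed in when it is done.

```bash
mkdir -p pics
cat > h.py <<'E'
import numpy as np, cv2
from rig import *
def save(n,f): cv2.imwrite(f'pics/{n}.png',cv2.cvtColor(f['pixels'],cv2.COLOR_RGB2BGR))
def ray(f,rc,z):
    K=f['K'];T=f['extrinsics'];d=np.linalg.inv(K)@np.array([rc[1],rc[0],1.]);d=T[:3,:3]@d;o=T[:3,3]
    return o+d*(z-o[2])/d[2]
def proj(f,p):
    T=np.linalg.inv(f['extrinsics']);c=T[:3,:3]@np.array(p,float)+T[:3,3];u=f['K']@c;return u[1]/u[2],u[0]/u[2]
E
python3 - <<'E'
from h import *
for c in ['scene','top','wrist']:
    f=grab_frame(c);save(c+'0',f);print(c,f['extrinsics'].round(2).tolist(),f['K'].round(1).tolist())
    if c!='wrist':
        for t in ['meter','stand','unit','flat_coil','reel','jar','can']:
            print(t,[(round(m['conf'],2),np.round(m['centre']).tolist(),int(m['pixels'].sum())) for m in masks_of(c,t)])
print(sense())
E
```

```text
scene [[0.79, 0.36, -0.49, 1236.02], [0.61, -0.48, 0.63, -660.14], [-0.01, -0.8, -0.6, 808.97], [0.0, 0.0, 0.0, 1.0]] [[437.6, 0.0, 247.0], [0.0, 437.6, 192.8], [0.0, 0.0, 1.0]]
meter [(0.78, [135.0, 242.0], 274)]
stand [(0.91, [143.0, 264.0], 792), (0.83, [179.0, 279.0], 566), (0.77, [172.0, 246.0], 491)]
unit [(0.59, [227.0, 187.0], 1581), (0.52, [268.0, 116.0], 715)]
flat_coil [(0.83, [267.0, 120.0], 777)]
reel [(0.32, [136.0, 242.0], 281)]
jar [(0.81, [278.0, 231.0], 432)]
can []
top [[0.0, -1.0, 0.09, 479.95], [-1.0, -0.0, 0.01, 85.9], [-0.01, -0.09, -1.0, 1320.85], [0.0, 0.0, 0.0, 1.0]] [[396.0, 0.0, 251.3], [0.0, 396.0, 190.1], [0.0, 0.0, 1.0]]
meter [(0.42, [219.0, 194.0], 129)]
stand [(0.94, [183.0, 197.0], 423), (0.85, [226.0, 162.0], 823), (0.84, [218.0, 206.0], 354)]
unit [(0.93, [207.0, 296.0], 1196)]
flat_coil [(0.97, [215.0, 360.0], 339)]
reel [(0.63, [156.0, 260.0], 291)]
jar [(0.56, [140.0, 317.0], 206)]
can [(0.97, [186.0, 131.0], 434)]
wrist [[0.31, 0.91, 0.26, 128.37], [0.95, -0.3, -0.09, 617.24], [-0.0, 0.28, -0.96, 373.29], [0.0, 0.0, 0.0, 1.0]] [[281.0, 0.0, 260.3], [0.0, 281.0, 190.8], [0.0, 0.0, 1.0]]
{'clock': 0.85, 'qpos': array([ 1.25060201e+00,  3.52956999e-01,  1.63340364e+00,  1.08568991e-05,
        1.15521021e+00, -2.41550172e-03]), 'qvel': array([ 3.09881788e-04,  1.69203192e-05, -2.25422109e-05, -4.93270812e-04,
        2.94460511e-04,  7.87657375e-04]), 'joint_efforts': array([ 4.49804875e-04, -6.05148411e+01, -3.42439020e+01,  1.28201127e-04,
        7.85492048e-04,  1.56479058e-05]), 'eef_pos': array([195.29161091, 593.70477887, 231.30628499]), 'tcp_rot': array([ 3.14157082e+00, -9.88013663e-06,  2.82380946e+00]), 'contact_force': array([ 0.46401761,  0.62304565, -0.59227008]), 'wrist_torque': array([-0.04045449,  0.04608553, -0.03571395]), 'opening': 0.9981887977697256}
```

View pics/scene0.png

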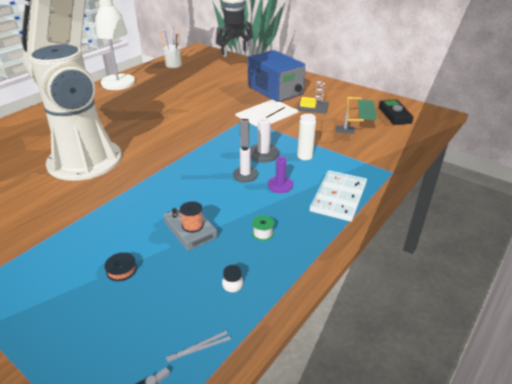

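View pics/top0.png

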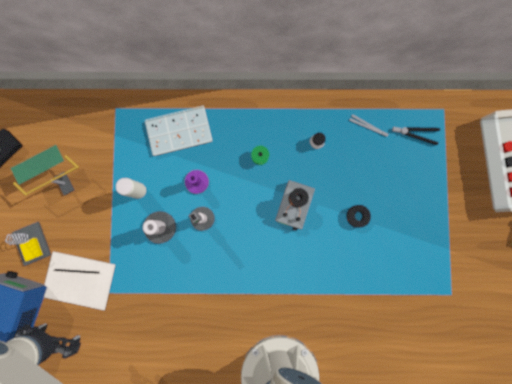

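Run:
```python
import cv2
a=cv2.imread('pics/scene0.png');cv2.imwrite('pics/scene0c.png',cv2.resize(a[60:240,180:380],None,fx=3.3,fy=3.3,interpolation=cv2.INTER_CUBIC))
a=cv2.imread('pics/top0.png');cv2.imwrite('pics/top0c.png',cv2.resize(a[120:270,110:340],None,fx=3.4,fy=3.4,interpolation=cv2.INTER_CUBIC))
```

```text
(no output)
```

View pics/scene0c.png

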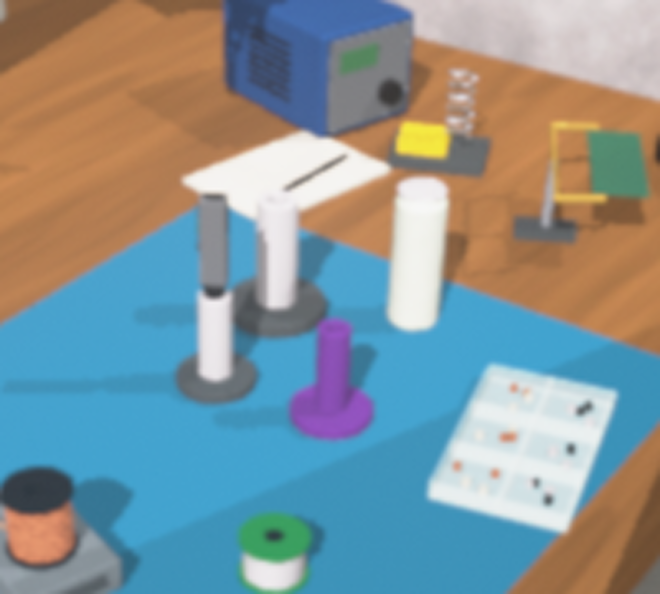

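View pics/top0c.png

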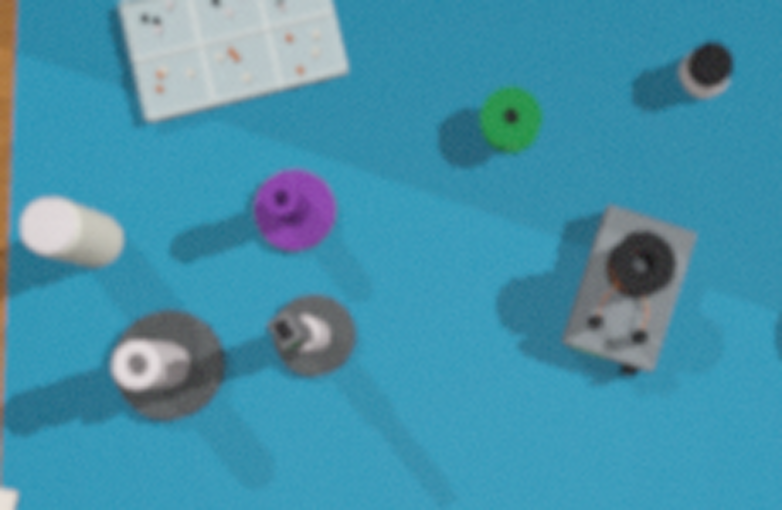

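The grey body sits in the smaller grey-footed stand at scene (172,246), top (218,203). The look-alikes are the bigger, empty grey stand at scene (143,264), top (226,160), and the purple one at scene (179,279), top (183,197). The meter and its stand are chosen. The coil to test is the one on the grey case, not the flat coil at top (215,360).

Run:
```python
from h import *
f=grab_frame('top')
hsv=None
def cc(x,y): return (y/3.4+120-0.35,x/3.4+110-.35)
print('foot',ray(f,cc(315,335),12).round(1));print('mtop',ray(f,cc(290,328),203).round(1));print('coil',ray(f,cc(641,264),96).round(1))
for x,y in [(608,207),(695,235),(651,370),(565,342)]: print('case',ray(f,cc(x,y),36).round(1))
print('bigrim',ray(f,cc(137,364),100).round(1),'can',ray(f,cc(50,226),150).round(1))
g=grab_frame('scene')
a=cv2.imread('pics/scene0.png')
def cs(x,y): return (y/3.3+60-.35,x/3.3+180-.35)
print('mtop scene',ray(g,cs(213,197),203).round(1)); print('foot',ray(g,cs(217,377),12).round(1)); print('coil',ray(g,cs(37,490),96).round(1))
```

```text
foot [505.5 255.7  12. ]
mtop [507.5 251.8 203. ]
coil [569.6 -51.5  96. ]
case [628.8 -26.9  36. ]
case [ 602.1 -110.1   36. ]
case [473.2 -67.1  36. ]
case [499.4  14.5  36. ]
bigrim [477. 405. 100.] can [597.1 471.6 150. ]
mtop scene [507.5 255.9 203. ]
foot [513.2 250.6  12. ]
coil [572.8 -54.5  96. ]
```

View pics/wrist0.png

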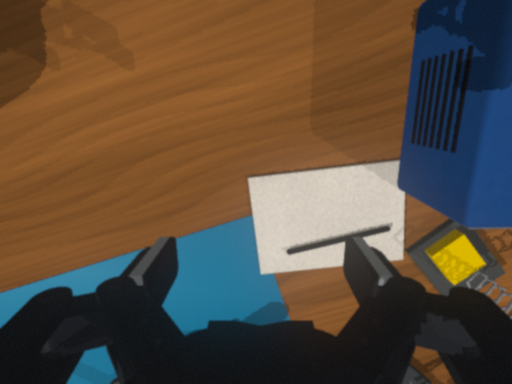

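```bash
python3 -m inch '[{"tx":-0.036,"ty":-0.02,"tz":-0.008},{"tx":-0.036,"ty":-0.02,"tz":-0.008},{"tx":-0.036,"ty":-0.02,"tz":-0.008},{"tx":-0.036,"ty":-0.02,"tz":-0.008},{"tx":-0.036,"ty":-0.02,"tz":-0.008},{"tx":-0.036,"ty":-0.02,"tz":-0.008},{"tx":-0.036,"ty":-0.02,"tz":-0.008},{"tx":-0.036,"ty":-0.02,"tz":-0.008}]'
python3 -m inch '[{"tx":-0.029,"ty":-0.0165},{"tx":-0.029,"ty":-0.0165},{"tx":-0.029,"ty":-0.0165},{"tx":-0.029,"ty":-0.0165},{"tx":0},{"tx":0},{"tx":0},{"tx":0}]'
python3 - <<'E'
from h import *
f=grab_frame('wrist');save('wrist1',f)
print(f['extrinsics'].round(3).tolist(),sense()['tcp_rot'],sense()['qpos'].round(2))
for t in ['meter','stand']: print(t,[(round(m['conf'],2),np.round(m['centre']).tolist(),int(m['pixels'].sum())) for m in masks_of('wrist',t)])
print(proj(f,(508,253,203)))
E
```

```text
[[0.312, 0.913, 0.262, 128.367], [0.95, -0.3, -0.086, 617.245], [-0.0, 0.276, -0.961, 373.285], [0.0, 0.0, 0.0, 1.0]] [ 3.14153281e+00 -3.51455605e-05  2.82377737e+00] [ 1.25  0.35  1.63  0.    1.16 -0.  ]
meter []
stand [(0.54, [383.0, 115.0], 43)]
(np.float64(580.6188272973402), np.float64(43.29511281561518))$[0]: bad value
$[0]: bad value
```

View pics/wrist1.png

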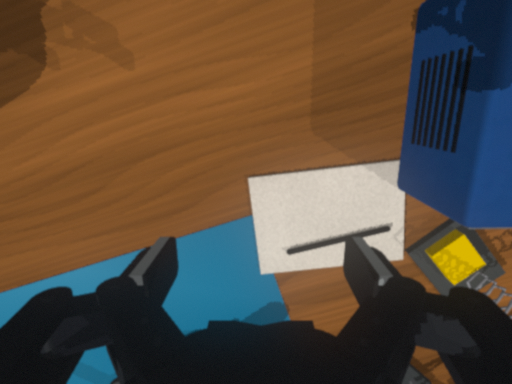

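The arm hasn't moved: the rows were refused because every key has to be present.

```bash
python3 -m inch '[{"gripper":0.085,"tx":-0.036,"ty":-0.02,"tz":-0.008,"spin":0},{"gripper":0.085,"tx":-0.036,"ty":-0.02,"tz":-0.008,"spin":0},{"gripper":0.085,"tx":-0.036,"ty":-0.02,"tz":-0.008,"spin":0},{"gripper":0.085,"tx":-0.036,"ty":-0.02,"tz":-0.008,"spin":0},{"gripper":0.085,"tx":-0.036,"ty":-0.02,"tz":-0.008,"spin":0},{"gripper":0.085,"tx":-0.036,"ty":-0.02,"tz":-0.008,"spin":0},{"gripper":0.085,"tx":-0.036,"ty":-0.02,"tz":-0.008,"spin":0},{"gripper":0.085,"tx":-0.036,"ty":-0.02,"tz":-0.008,"spin":0}]'
python3 -m inch '[{"gripper":0.085,"tx":-0.029,"ty":-0.0165,"tz":0,"spin":0},{"gripper":0.085,"tx":-0.029,"ty":-0.0165,"tz":0,"spin":0},{"gripper":0.085,"tx":-0.029,"ty":-0.0165,"tz":0,"spin":0},{"gripper":0.085,"tx":-0.029,"ty":-0.0165,"tz":0,"spin":0},{"gripper":0.085,"tx":0,"ty":0,"tz":0,"spin":0},{"gripper":0.085,"tx":0,"ty":0,"tz":0,"spin":0},{"gripper":0.085,"tx":0,"ty":0,"tz":0,"spin":0},{"gripper":0.085,"tx":0,"ty":0,"tz":0,"spin":0}]'
python3 - <<'E'
from h import *
f=grab_frame('wrist');save('wrist2',f)
print(f['extrinsics'].round(3).tolist(),sense()['tcp_rot'],sense()['qpos'].round(2))
for t in ['meter','stand']: print(t,[(round(m['conf'],2),np.round(m['centre']).tolist(),int(m['pixels'].sum())) for m in masks_of('wrist',t)])
print(proj(f,(508,253,203)))
E
```

```text
clock: 1.9
eef_pos: [419.8, 350.4, 295.8]
tcp_rot: [3.141, 0.0, 2.824]
contact_force: [0.1, 0.9, 0.4]
opening: 0.993
clock: 2.7
eef_pos: [507.8, 253.6, 295.3]
tcp_rot: [3.142, -0.0, 2.825]
contact_force: [0.2, -0.9, 0.3]
opening: 0.996
[[0.311, 0.914, 0.262, 440.87], [0.95, -0.299, -0.086, 277.007], [-0.0, 0.276, -0.961, 437.32], [0.0, 0.0, 0.0, 1.0]] [ 3.14153575e+00 -1.44837197e-04  2.82501911e+00] [ 0.46  0.21  1.68  0.    1.25 -0.79]
meter [(0.72, [183.0, 259.0], 1121)]
stand [(0.83, [223.0, 300.0], 2139), (0.81, [151.0, 262.0], 1697), (0.63, [103.0, 353.0], 5028), (0.34, [246.0, 85.0], 6162)]
(np.float64(195.23175139727405), np.float64(258.1070914918471))
```

View pics/wrist2.png

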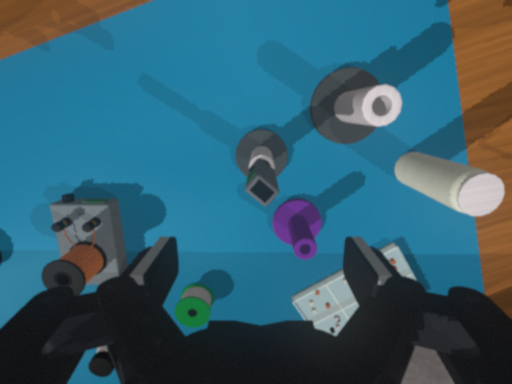

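Run:
```python
import cv2
a=cv2.imread('pics/wrist2.png');cv2.imwrite('pics/w2c.png',cv2.resize(a[120:215,220:310],None,fx=6,fy=6,interpolation=cv2.INTER_CUBIC))
```

```text
(no output)
```

View pics/w2c.png

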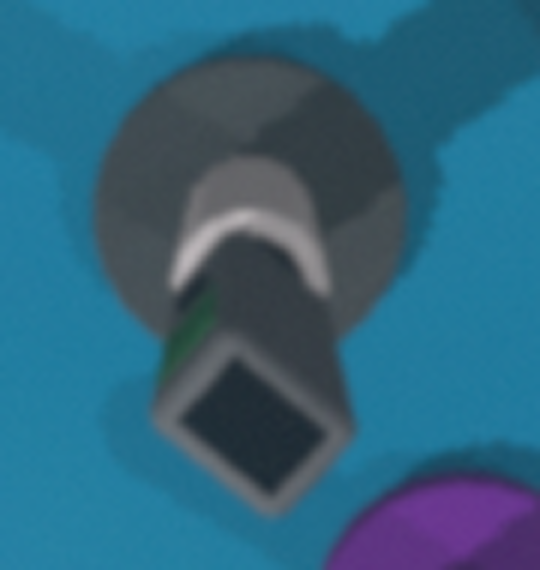

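The crop shows the meter's top as a tilted rectangle, with a green display on its left face. It stands in the grey-footed tube, so the choice is right. Next: its corners and the coil.

Run:
```python
from h import *
f=grab_frame('wrist')
c=[(235,332),(355,430),(270,517),(152,420)]
p=np.array([ray(f,(y/6+120-.42,x/6+220-.42),203)[:2] for x,y in c]);print(p.round(1),p.mean(0))
e=[p[(i+1)%4]-p[i] for i in range(4)]
print([ (np.linalg.norm(v).round(1),np.degrees(np.arctan2(v[1],v[0])).round(1)) for v in e])
print('foot',ray(f,(200/6+120,251/6+220),12))
m=masks_of('wrist','unit');print([(q['conf'],q['centre']) for q in m])
a=cv2.imread('pics/wrist2.png');cv2.imwrite('pics/w2u.png',cv2.resize(a[190:300,30:140],None,fx=5,fy=5,interpolation=cv2.INTER_CUBIC))
```

```text
[[491.2 259. ]
 [510.4 271. ]
 [519.2 255.2]
 [499.8 243.6]] [505.13397477 257.21784903]
[(np.float64(22.6), np.float64(32.0)), (np.float64(18.1), np.float64(-60.7)), (np.float64(22.6), np.float64(-149.0)), (np.float64(17.7), np.float64(119.2))]
foot [501.64703601 259.42211119  12.        ]
[(0.95, [243.4, 86.9])]
```

View pics/w2u.png

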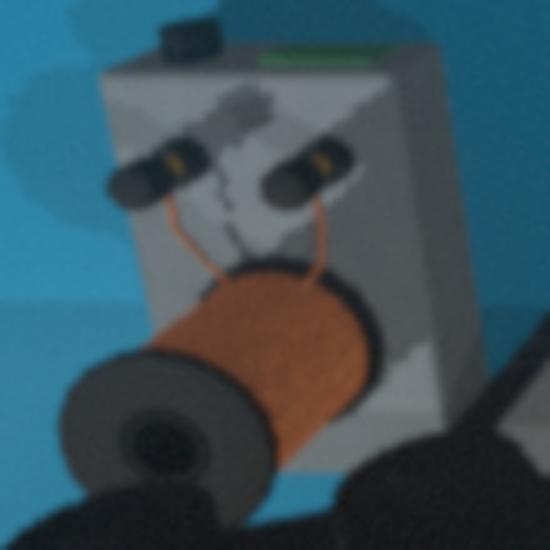

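```bash
python3 -m inch '[{"gripper":0.085,"tx":0,"ty":0,"tz":0.005,"spin":-8},{"gripper":0.085,"tx":0,"ty":0,"tz":0.005,"spin":-8},{"gripper":0.085,"tx":0,"ty":0,"tz":0.005,"spin":-8},{"gripper":0.085,"tx":0,"ty":0,"tz":0.005,"spin":-8},{"gripper":0.085,"tx":0,"ty":0,"tz":0.005,"spin":-8},{"gripper":0.085,"tx":0,"ty":0,"tz":0.005,"spin":-8},{"gripper":0.085,"tx":0,"ty":0,"tz":0,"spin":-1},{"gripper":0.085,"tx":0,"ty":0,"tz":0,"spin":0}]'
python3 - <<'E'
from h import *
f=grab_frame('wrist');save('wrist3',f)
print(f['extrinsics'].round(3).tolist(),sense()['tcp_rot'],sense()['qpos'].round(2))
for t in ['meter']: print(t,[(round(m['conf'],2),np.round(m['centre']).tolist(),int(m['pixels'].sum())) for m in masks_of('wrist',t)])
r,c=map(int,proj(f,(506,256,203)));print(r,c)
a=cv2.imread('pics/wrist3.png');cv2.imwrite('pics/w3c.png',cv2.resize(a[r-60:r+60,c-60:c+60],None,fx=5,fy=5,interpolation=cv2.INTER_CUBIC))
E
```

```text
clock: 3.75
eef_pos: [508.4, 252.9, 265.4]
tcp_rot: [3.142, -0.0, -2.607]
contact_force: [-0.2, -0.2, -0.2]
opening: 0.996
[[-0.51, 0.827, 0.237, 447.758], [0.86, 0.49, 0.141, 218.668], [0.0, 0.276, -0.961, 407.374], [0.0, 0.0, 0.0, 1.0]] [ 3.14157703e+00  2.12712198e-04 -2.60748209e+00] [ 0.46  0.23  1.72  0.    1.19 -1.65]
meter [(0.63, [193.0, 264.0], 1301)]
203 263
```

View pics/w3c.png

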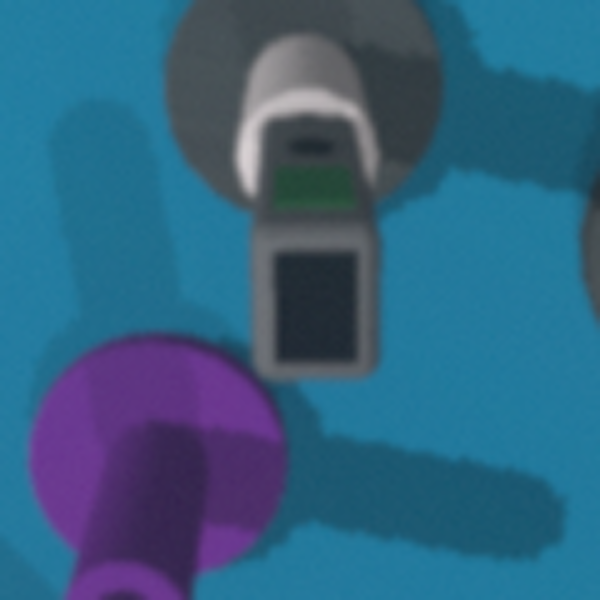

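View pics/wrist3.png

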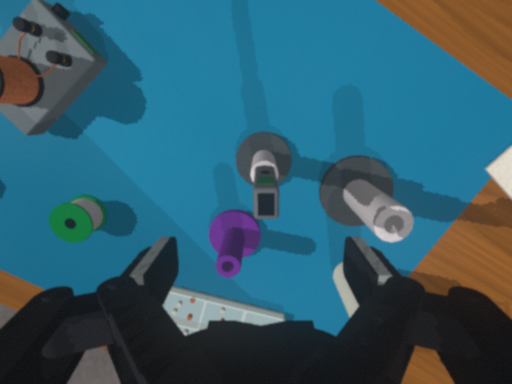

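The body is square to the image, with the green display facing the camera. Its top face is centred at (203,266), about 6 mm off along tool y. Descending to grasp now.

```bash
python3 -m inch '[{"gripper":0.085,"tx":0,"ty":0.003,"tz":0.0,"spin":0},{"gripper":0.085,"tx":0,"ty":0.003,"tz":0.012,"spin":0},{"gripper":0.085,"tx":0,"ty":0,"tz":0.02,"spin":0},{"gripper":0.085,"tx":0,"ty":0,"tz":0.02,"spin":0},{"gripper":0.085,"tx":0,"ty":0,"tz":0.02,"spin":0},{"gripper":0.085,"tx":0,"ty":0,"tz":0.02,"spin":0},{"gripper":0.085,"tx":0,"ty":0,"tz":0.02,"spin":0},{"gripper":0.085,"tx":0,"ty":0,"tz":0,"spin":0}]' 40
python3 - <<'E'
from h import *
f=grab_frame('wrist');save('wrist4',f)
E
```

```text
clock: 4.65
eef_pos: [503.3, 257.1, 150.1]
tcp_rot: [3.141, -0.005, -2.605]
contact_force: [0.7, 0.4, -0.8]
opening: 0.994
```

View pics/wrist4.png

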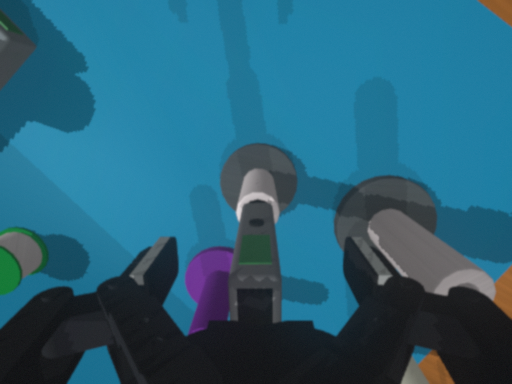

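Both fingers straddle the body: its centre column is about 256, against a finger midline of about 261, so the offset is about 1.5 mm. I'll correct that and close.

```bash
python3 -m inch '[{"gripper":0.085,"tx":0,"ty":-0.0015,"tz":0.0,"spin":0},{"gripper":0.04,"tx":0,"ty":0,"tz":0,"spin":0},{"gripper":0.03,"tx":0,"ty":0,"tz":0,"spin":0},{"gripper":0.024,"tx":0,"ty":0,"tz":0,"spin":0},{"gripper":0.01,"tx":0,"ty":0,"tz":0,"spin":0},{"gripper":0.005,"tx":0,"ty":0,"tz":0,"spin":0},{"gripper":0.005,"tx":0,"ty":0,"tz":0,"spin":0},{"gripper":0.005,"tx":0,"ty":0,"tz":0,"spin":0}]' 40
python3 - <<'E'
from h import *
f=grab_frame('wrist');save('wrist5',f);print(sense()['contact_force'],sense()['opening'],sense()['wrist_torque'])
E
```

```text
clock: 5.5
eef_pos: [506.3, 256.7, 153.7]
tcp_rot: [-3.142, 0.0, -2.604]
contact_force: [0.1, -1.4, 5.1]
opening: 0.227
[-0.9173431  -0.66722108  6.71444459] 0.22961909689174734 [-0.17084765  0.20698512 -0.0424125 ]
```

View pics/wrist5.png

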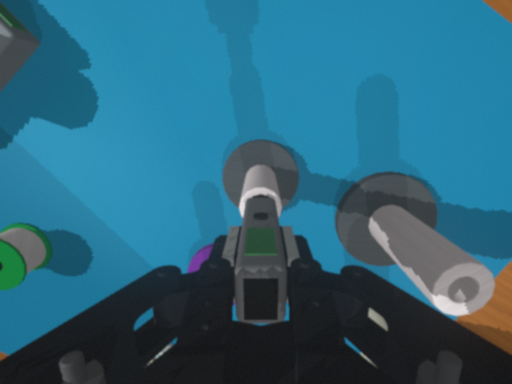

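Gripped at an opening of about 19.5 mm, which fits the 20 mm body. Lifting straight up.

```bash
python3 -m inch '[{"gripper":0.005,"tx":0,"ty":0,"tz":-0.004,"spin":0},{"gripper":0.005,"tx":0,"ty":0,"tz":-0.012,"spin":0},{"gripper":0.005,"tx":0,"ty":0,"tz":-0.02,"spin":0},{"gripper":0.005,"tx":0,"ty":0,"tz":-0.024,"spin":0},{"gripper":0.005,"tx":0,"ty":0,"tz":-0.024,"spin":0},{"gripper":0.005,"tx":0,"ty":0,"tz":-0.024,"spin":0},{"gripper":0.005,"tx":0,"ty":0,"tz":-0.012,"spin":0},{"gripper":0.005,"tx":0,"ty":0,"tz":0,"spin":0}]' 40
python3 - <<'E'
from h import *
for c in ['scene','wrist','top']:
    f=grab_frame(c);save(c+'6',f)
s=sense();print(s['eef_pos'],s['opening'],s['contact_force'])
f=grab_frame('scene')
a=cv2.imread('pics/scene6.png');cv2.imwrite('pics/s6c.png',cv2.resize(a[40:200,190:310],None,fx=3.7,fy=3.7,interpolation=cv2.INTER_CUBIC))
E
```

```text
clock: 6.35
eef_pos: [506.9, 257.1, 275.3]
tcp_rot: [-3.141, 0.003, -2.604]
contact_force: [0.8, -0.1, -1.4]
opening: 0.231
[505.53090135 256.36072603 272.11531304] 0.23044363348568372 [ 0.4740618   0.0696395  -0.89301059]
```

View pics/s6c.png

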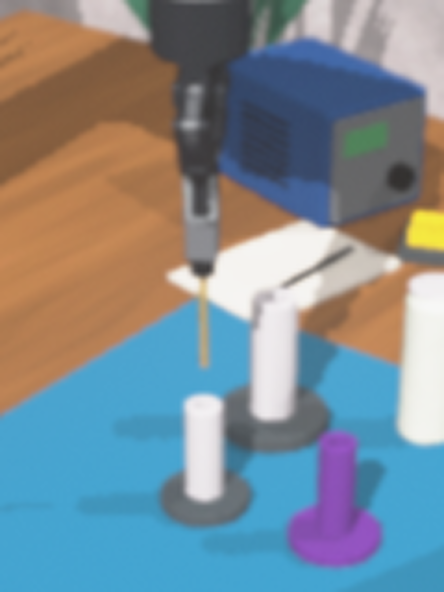

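View pics/wrist6.png

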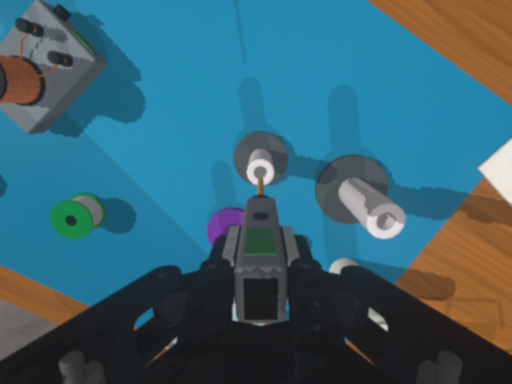

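The meter is clear of the rim and hangs upright, with its tip at wrist pixel (180,261). Carrying it over to the coil, tip about 35 mm above the coil top.

```bash
python3 -m inch '[{"gripper":0.005,"tx":0.004,"ty":-0.012,"tz":0,"spin":0},{"gripper":0.005,"tx":0.008,"ty":-0.023,"tz":0,"spin":0},{"gripper":0.005,"tx":0.011,"ty":-0.032,"tz":0,"spin":0},{"gripper":0.005,"tx":0.011,"ty":-0.032,"tz":0,"spin":0},{"gripper":0.005,"tx":0.011,"ty":-0.032,"tz":0,"spin":0},{"gripper":0.005,"tx":0.011,"ty":-0.032,"tz":0,"spin":0},{"gripper":0.005,"tx":0.011,"ty":-0.032,"tz":0,"spin":0},{"gripper":0.005,"tx":0.011,"ty":-0.032,"tz":0,"spin":0}]' 40
python3 -m inch '[{"gripper":0.005,"tx":0.01,"ty":-0.03,"tz":0,"spin":0},{"gripper":0.005,"tx":0.008,"ty":-0.023,"tz":0,"spin":0},{"gripper":0.005,"tx":0.005,"ty":-0.014,"tz":0,"spin":0},{"gripper":0.005,"tx":0.002,"ty":-0.006,"tz":0,"spin":0},{"gripper":0.005,"tx":0,"ty":0,"tz":0,"spin":0},{"gripper":0.005,"tx":0,"ty":0,"tz":0,"spin":0},{"gripper":0.005,"tx":0,"ty":0,"tz":0,"spin":0},{"gripper":0.005,"tx":0,"ty":0,"tz":0,"spin":0}]' 40
cat > look.py <<'E'
from h import *
import sys
n=sys.argv[1]
T={}
for c in ['wrist','top','scene']:
    f=grab_frame(c);save(c+n,f);T[c]=f
np.save('f'+n,T,allow_pickle=True)
s=sense();print(s['clock'],s['eef_pos'].round(1),s['tcp_rot'].round(4),s['opening'].round(3),s['contact_force'].round(1),s['qpos'].round(2))
tip=s['eef_pos']-[0,0,138.7]
for c in T: print(c,'tip',np.round(proj(T[c],tip),1),'bore',np.round(proj(T[c],(571,-53,96)),1))
f=T['wrist'];r,c=map(int,proj(f,tip))
a=cv2.imread(f'pics/wrist{n}.png');cv2.imwrite(f'pics/w{n}c.png',cv2.resize(a[r-60:r+60,c-60:c+60],None,fx=5,fy=5,interpolation=cv2.INTER_CUBIC));print('crop wrist org',r-60,c-60)
f=T['scene'];r,c=map(int,proj(f,tip))
a=cv2.imread(f'pics/scene{n}.png');cv2.imwrite(f'pics/s{n}c.png',cv2.resize(a[r-60:r+60,c-60:c+60],None,fx=5,fy=5,interpolation=cv2.INTER_CUBIC));print('crop scene org',r-60,c-60)
E
python3 look.py 7
```

```text
clock: 7.35
eef_pos: [555.0, 19.5, 272.5]
tcp_rot: [3.141, -0.001, -2.604]
contact_force: [0.4, -0.1, -1.0]
opening: 0.231
clock: 8.15
eef_pos: [571.2, -52.9, 273.3]
tcp_rot: [3.141, 0.0, -2.603]
contact_force: [0.2, 0.5, -0.8]
opening: 0.23Traceback (most recent call last):
  File "look.py", line 8, in <module>
    s=sense();print(s['clock'],s['eef_pos'].round(1),s['tcp_rot'].round(4),s['opening'].round(3),s['contact_force'].round(1),s['qpos'].round(2))
                                                                           ^^^^^^^^^^^^^^^^^^
AttributeError: 'float' object has no attribute 'round'
```

View pics/wrist7.png

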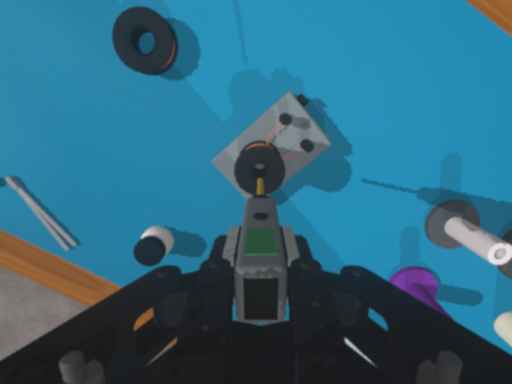

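```bash
sed -i "s/s\['opening'\].round(3)/round(s['opening'],3)/" look.py; python3 look.py 8
```

```text
8.45 [571.2 -53.6 273.3] [-3.1416  0.     -2.6039] 0.228 [ 0.4 -0.9 -0.8] [-0.1   0.24  1.7   0.    1.21 -2.2 ]
wrist tip [180.3 258.5] bore [172.4 259.2]
top tip [195.8 300.3] bore [196.9 298.7]
scene tip [195.9 189.3] bore [207.6 190.7]
crop wrist org 120 198
crop scene org 135 129
```

View pics/w8c.png

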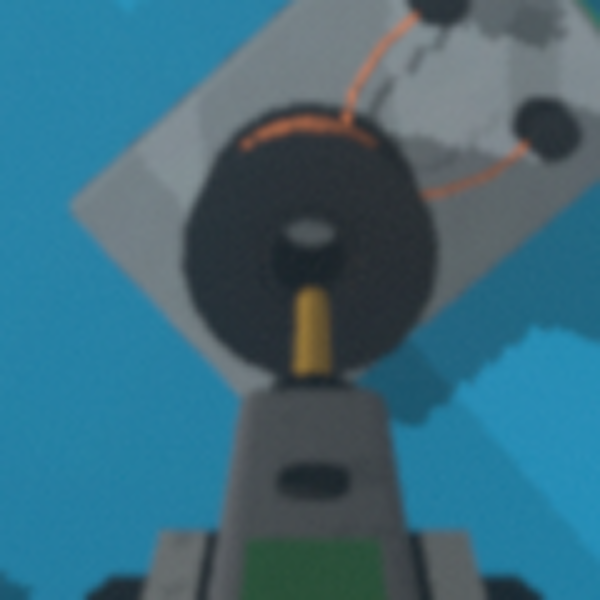

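View pics/s8c.png

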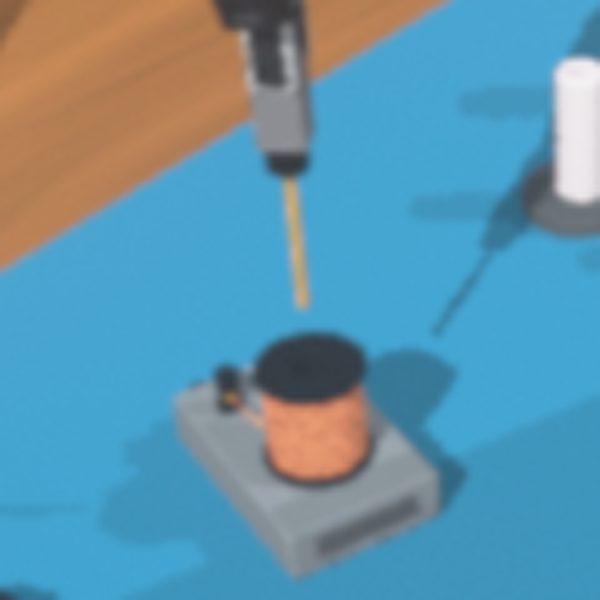

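Run:
```python
from h import *
T=np.load('f8.npy',allow_pickle=True).item()
f=T['wrist']
print('tip',ray(f,(177.2,260.2),134.6),'bore',ray(f,(169.6,259.2),96))
g=T['scene']
for z in (134.6,219): print(proj(g,(571.2,-53.6,z)))
a=proj(g,(571.2,-53.6,134.6));b=proj(g,(571.2,-53.6,219));print('slope col/row',(a[1]-b[1])/(a[0]-b[0]),'meas',(302-290)/(307-178.))
print('tip',ray(g,(135+306/5-.4,129+302/5-.4),134.6),'bore',ray(g,(135+368/5-.4,129+311/5-.4),96))
for c,t,n in(('wrist','pics/wrist8.png','o1'),('scene','pics/scene8.png','o2')):
    im=cv2.imread(t);im=cv2.resize(im,None,fx=6,fy=6,interpolation=cv2.INTER_CUBIC);F=T[c]
    for rad,z in((9,96),(30,96)):
        pts=np.array([[ (q[1]+.5)*6,(q[0]+.5)*6] for q in (proj(F,(571+rad*np.cos(u),-53+rad*np.sin(u),z)) for u in np.linspace(0,6.28,60))]).astype(int)
        cv2.polylines(im,[pts],True,(0,255,255),1)
    r,cc=[int(v*6) for v in proj(F,(571,-53,110))]
    cv2.imwrite(f'pics/{n}.png',im[r-250:r+300,cc-250:cc+250])
```

```text
tip [567.48750601 -53.78869388 134.6       ] bore [568.13999105 -54.74146759  96.        ]
(np.float64(195.9224920477378), np.float64(189.31858397680628))
(np.float64(168.32143894704535), np.float64(186.22592888832295))
slope col/row 0.11204844529666658 meas 0.09302325581395349
tip [570.19139987 -53.71607601 134.6       ] bore [572.8909693  -54.77648821  96.        ]
```

View pics/o1.png

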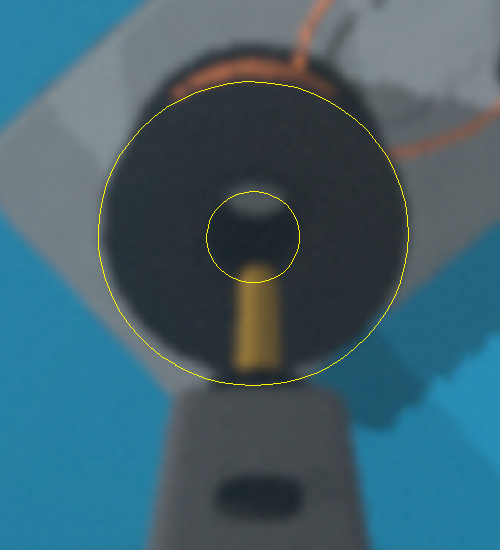

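View pics/o2.png

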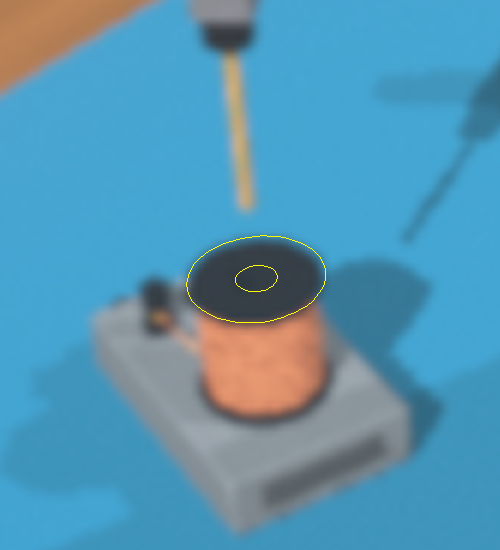

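Everything agrees to within about 2 mm, and the stem is vertical: its slope in the image is 0.093 against 0.112 expected. I'll lower the tip to about 6 mm above the mouth and measure tip and bore at nearly the same depth.

```bash
python3 -m inch '[{"gripper":0.005,"tx":0,"ty":0,"tz":0.003,"spin":0},{"gripper":0.005,"tx":0,"ty":0,"tz":0.006,"spin":0},{"gripper":0.005,"tx":0,"ty":0,"tz":0.008,"spin":0},{"gripper":0.005,"tx":0,"ty":0,"tz":0.008,"spin":0},{"gripper":0.005,"tx":0,"ty":0,"tz":0.005,"spin":0},{"gripper":0.005,"tx":0,"ty":0,"tz":0.002,"spin":0},{"gripper":0.005,"tx":0,"ty":0,"tz":0,"spin":0},{"gripper":0.005,"tx":0,"ty":0,"tz":0,"spin":0}]' 40
python3 look.py 9
```

```text
clock: 9.25
eef_pos: [571.4, -53.8, 241.5]
tcp_rot: [-3.141, 0.0, -2.604]
contact_force: [-0.4, 0.9, -0.4]
opening: 0.231
9.4 [571.4 -53.8 241.6] [-3.1412e+00  5.0000e-04 -2.6041e+00] 0.229 [-0.  -0.3 -1.7] [-0.1   0.26  1.73  0.    1.14 -2.2 ]
wrist tip [180.5 258.8] bore [179.  259.7]
top tip [196.6 299.2] bore [196.9 298.7]
scene tip [205.7 190.4] bore [207.6 190.7]
crop wrist org 120 198
crop scene org 145 130
```

View pics/w9c.png

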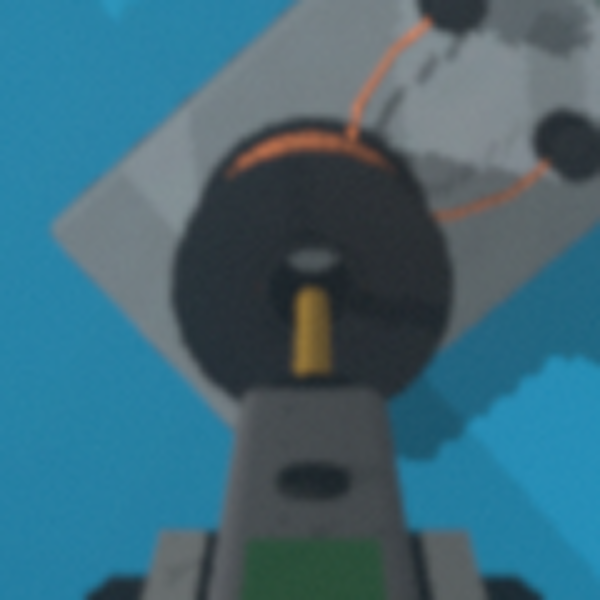

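View pics/s9c.png

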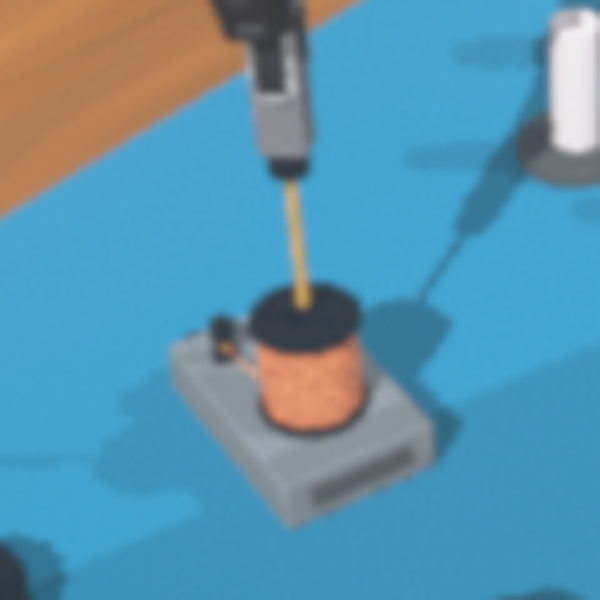

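```bash
cat > fit.py <<'E'
from h import *
import sys
from scipy.optimize import minimize
n=sys.argv[1]
T=np.load(f'f{n}.npy',allow_pickle=True).item()
def fit(c,angs,x0):
    F=T[c];g=cv2.GaussianBlur(F['pixels'].astype(np.float32),(0,0),.8)
    def samp(p):
        q=np.array([proj(F,v) for v in p],np.float32)
        return cv2.remap(g,q[:,1].reshape(-1,1).copy(),q[:,0].reshape(-1,1).copy(),cv2.INTER_LINEAR)[:,0]
    def cost(x):
        o=[[x[0]+(30+x[2])*np.cos(a)+0*a,x[1]+(30+x[2])*np.sin(a),96] for a in angs]
        i=np.array([[x[0]+(28.5+x[2])*np.cos(a),x[1]+(28.5+x[2])*np.sin(a),96] for a in angs])
        u=np.array([[x[0]+(31.5+x[2])*np.cos(a),x[1]+(31.5+x[2])*np.sin(a),96] for a in angs])
        return -np.mean(np.linalg.norm(samp(i)-samp(u),axis=1))
    best=None
    for dx in (-2,0,2):
        for dy in (-2,0,2):
            r=minimize(cost,[x0[0]+dx,x0[1]+dy,0],method='Nelder-Mead',options=dict(initial_simplex=None,xatol=.02,fatol=.01))
            if best is None or r.fun<best.fun: best=r
    return best.x,best.fun
s=-2.604;tx=np.array([np.cos(s),np.sin(s)])
# wrist: sides (+-70..110deg from tool x) 
A=lambda lo,hi:list(np.radians(np.arange(lo,hi,4)))
w=[s+a for a in A(80,150)]+[s-a for a in A(80,150)]
for k in ('wrist',):
    x,c=fit(k,w,(571,-53));print(k,x.round(2),round(c,1))
x,c=fit('scene',list(np.radians(np.arange(0,360,5))),(571,-53));print('scene',x.round(2),round(c,1))
x,c=fit('top',list(np.radians(np.arange(0,360,5))),(571,-53));print('top',x.round(2),round(c,1))
E
python3 fit.py 9; python3 fit.py 8
python3 - <<'E'
from h import *
T=np.load('f9.npy',allow_pickle=True).item()
for c,t,n in(('wrist','pics/wrist9.png','o3'),):
    im=cv2.imread(t);im=cv2.resize(im,None,fx=8,fy=8,interpolation=cv2.INTER_CUBIC);F=T[c]
    r,cc=[int(v*8) for v in proj(F,(571,-53,110))]
    cv2.imwrite(f'pics/{n}.png',im[r-250:r+300,cc-350:cc+350])
    cv2.imwrite(f'pics/{n}g.png',np.clip(im[r-250:r+300,cc-350:cc+350]*3.0,0,255).astype('uint8'));print(r-250,cc-350)
E
```

```text
wrist [568.77 -53.85   0.  ] -78.2
scene [572.5  -54.84  -0.  ] -41.3
top [573.15 -52.29  -0.  ] -15.7
wrist [568.68 -53.79   0.  ] -72.7
scene [572.88 -54.88   0.  ] -42.4
top [564.46 -60.2   -0.  ] -17.2
1208 1727
```

View pics/o3g.png

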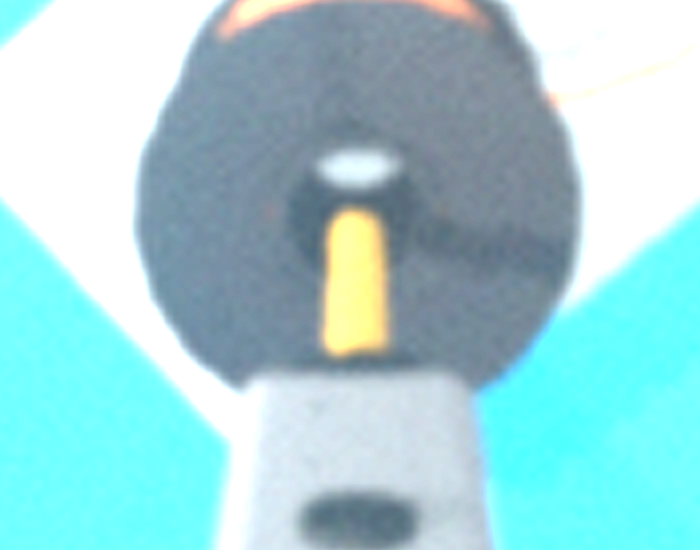

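```bash
python3 - <<'E'
from h import *
T=np.load('f9.npy',allow_pickle=True).item()
w=T['wrist'];s=T['scene']
tx=np.array([np.cos(-2.604),np.sin(-2.604)]);ty=np.array([np.sin(-2.604),-np.cos(-2.604)])
col=(1727+356)/8-.5
for z in(100,102.9,106):
    t=ray(w,((1208+205)/8-.5,col),z)[:2]-3*tx
    b=ray(w,((1208+210)/8-.5,col),96)[:2]; fl=np.array([568.77,-53.85])
    print(z,'tip',t.round(1),'bore',b.round(1),'off tool bore',((b-t)@tx).round(1),((b-t)@ty).round(1),'flange',((fl-t)@tx).round(1),((fl-t)@ty).round(1))
for z in(100,102.9,106):
    t=ray(s,(206-.5,190.2),z)[:2];d=np.array([572.6,-54.85])-t
    print(z,'scene tip',t.round(1),'off tool',(d@tx).round(1),(d@ty).round(1))
E
python3 - <<'E'
import cv2
a=cv2.imread('pics/scene9.png');a=cv2.resize(a,None,fx=10,fy=10,interpolation=cv2.INTER_CUBIC)
cv2.imwrite('pics/s9z.png',(a[1770:2350,1650:2250]*1.6).clip(0,255).astype('uint8'))
E
```

```text
100 tip [570.  -53.3] bore [568.8 -54. ] off tool bore 1.4 -0.0 flange 1.3 0.2
102.9 tip [569.4 -53.6] bore [568.8 -54. ] off tool bore 0.7 -0.0 flange 0.7 0.2
106 tip [568.8 -54. ] bore [568.8 -54. ] off tool bore 0.0 -0.0 flange -0.0 0.2
100 scene tip [567.6 -51. ] off tool -2.3 -5.9
102.9 scene tip [570.3 -53.5] off tool -1.2 -2.4
106 scene tip [573.3 -56.1] off tool -0.1 1.4
```

View pics/s9z.png

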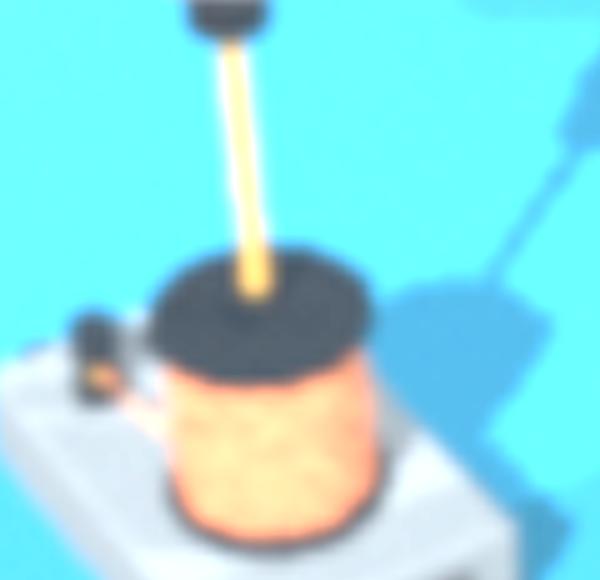

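The bore and stem share wrist column 260, so there is no offset along tool y. Along tool x the wrist camera gives +0.5 mm and the scene camera −0.65 mm; both are tiny against the 6 mm clearance, so no sideways correction. The tip is 7–8 mm above the mouth, so I'll lower 7 mm to level and check.

```bash
python3 -m inch '[{"gripper":0.005,"tx":0,"ty":0,"tz":0.001,"spin":0},{"gripper":0.005,"tx":0,"ty":0,"tz":0.002,"spin":0},{"gripper":0.005,"tx":0,"ty":0,"tz":0.002,"spin":0},{"gripper":0.005,"tx":0,"ty":0,"tz":0.001,"spin":0},{"gripper":0.005,"tx":0,"ty":0,"tz":0.001,"spin":0},{"gripper":0.005,"tx":0,"ty":0,"tz":0,"spin":0},{"gripper":0.005,"tx":0,"ty":0,"tz":0,"spin":0},{"gripper":0.005,"tx":0,"ty":0,"tz":0,"spin":0}]' 40
python3 look.py 10;python3 fit.py 10
python3 - <<'E'
import cv2
a=cv2.imread('pics/scene10.png');a=cv2.resize(a,None,fx=10,fy=10,interpolation=cv2.INTER_CUBIC)
cv2.imwrite('pics/s10z.png',(a[1850:2350,1650:2250]*1.6).clip(0,255).astype('uint8'))
a=cv2.imread('pics/wrist10.png');a=cv2.resize(a,None,fx=8,fy=8,interpolation=cv2.INTER_CUBIC)
cv2.imwrite('pics/w10z.png',(a[1208:1758,1727:2427]*3.).clip(0,255).astype('uint8'))
E
```

```text
clock: 10.2
eef_pos: [571.3, -53.8, 234.3]
tcp_rot: [-3.142, 0.0, -2.604]
contact_force: [0.1, 1.4, -0.9]
opening: 0.233
10.35 [571.3 -53.8 234.3] [-3.1415e+00  1.0000e-04 -2.6042e+00] 0.231 [ 0.5  0.7 -0.4] [-0.1   0.27  1.74 -0.    1.13 -2.2 ]
wrist tip [180.5 258.8] bore [180.7 259.6]
top tip [196.8 298.9] bore [196.9 298.7]
scene tip [207.9 190.6] bore [207.6 190.7]
crop wrist org 120 198
crop scene org 147 130
wrist [568.75 -54.03  -0.  ] -77.8
scene [572.63 -54.74   0.  ] -41.3
top [571.2  -50.61   0.  ] -15.1
```

View pics/s10z.png

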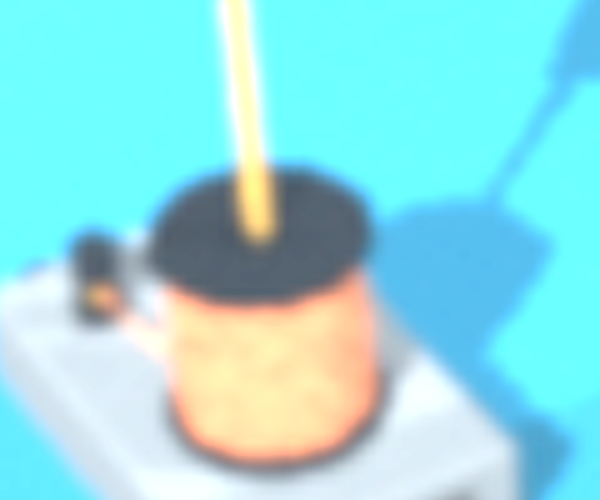

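View pics/w10z.png

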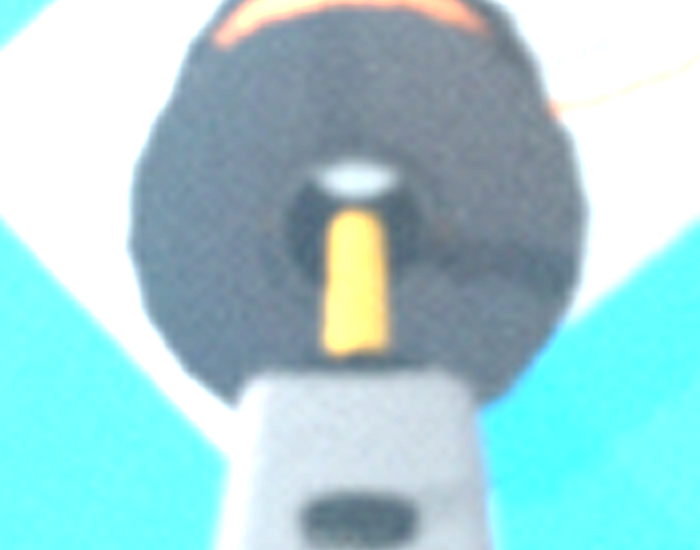

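The tip is level and centred. In the scene view it's at about (237,261) against a flange centre of (234,260) at 10×, and the wrist view agrees to 0.4 mm. Holding for the first reading.

```bash
python3 -m inch '[{"gripper":0.005,"tx":0,"ty":0,"tz":0,"spin":0},{"gripper":0.005,"tx":0,"ty":0,"tz":0,"spin":0},{"gripper":0.005,"tx":0,"ty":0,"tz":0,"spin":0},{"gripper":0.005,"tx":0,"ty":0,"tz":0,"spin":0},{"gripper":0.005,"tx":0,"ty":0,"tz":0,"spin":0},{"gripper":0.005,"tx":0,"ty":0,"tz":0,"spin":0},{"gripper":0.005,"tx":0,"ty":0,"tz":0,"spin":0},{"gripper":0.005,"tx":0,"ty":0,"tz":0,"spin":0}]' 40
python3 -m inch '[{"gripper":0.005,"tx":0,"ty":0,"tz":0,"spin":0},{"gripper":0.005,"tx":0,"ty":0,"tz":0,"spin":0},{"gripper":0.005,"tx":0,"ty":0,"tz":0,"spin":0},{"gripper":0.005,"tx":0,"ty":0,"tz":0,"spin":0},{"gripper":0.005,"tx":0,"ty":0,"tz":0,"spin":0},{"gripper":0.005,"tx":0,"ty":0,"tz":0,"spin":0},{"gripper":0.005,"tx":0,"ty":0,"tz":0,"spin":0},{"gripper":0.005,"tx":0,"ty":0,"tz":0,"spin":0}]' 40
python3 -m inch '[{"gripper":0.005,"tx":0,"ty":0,"tz":0,"spin":0},{"gripper":0.005,"tx":0,"ty":0,"tz":0,"spin":0},{"gripper":0.005,"tx":0,"ty":0,"tz":0,"spin":0},{"gripper":0.005,"tx":0,"ty":0,"tz":0,"spin":0},{"gripper":0.005,"tx":0,"ty":0,"tz":0,"spin":0},{"gripper":0.005,"tx":0,"ty":0,"tz":0,"spin":0},{"gripper":0.005,"tx":0,"ty":0,"tz":0,"spin":0},{"gripper":0.005,"tx":0,"ty":0,"tz":0,"spin":0}]' 40
python3 -m inch '[{"gripper":0.005,"tx":0,"ty":0,"tz":0,"spin":0},{"gripper":0.005,"tx":0,"ty":0,"tz":0,"spin":0},{"gripper":0.005,"tx":0,"ty":0,"tz":0,"spin":0},{"gripper":0.005,"tx":0,"ty":0,"tz":0,"spin":0},{"gripper":0.005,"tx":0,"ty":0,"tz":0.001,"spin":0},{"gripper":0.005,"tx":0,"ty":0,"tz":0.002,"spin":0},{"gripper":0.005,"tx":0,"ty":0,"tz":0.003,"spin":0},{"gripper":0.005,"tx":0,"ty":0,"tz":0.003,"spin":0}]' 40
python3 -m inch '[{"gripper":0.005,"tx":0,"ty":0,"tz":0.004,"spin":0},{"gripper":0.005,"tx":0,"ty":0,"tz":0.004,"spin":0},{"gripper":0.005,"tx":0,"ty":0,"tz":0.004,"spin":0},{"gripper":0.005,"tx":0,"ty":0,"tz":0.004,"spin":0},{"gripper":0.005,"tx":0,"ty":0,"tz":0.003,"spin":0},{"gripper":0.005,"tx":0,"ty":0,"tz":0.002,"spin":0},{"gripper":0.005,"tx":0,"ty":0,"tz":0,"spin":0},{"gripper":0.005,"tx":0,"ty":0,"tz":0,"spin":0}]' 40
python3 look.py 11
python3 - <<'E'
import cv2
a=cv2.imread('pics/scene11.png');a=cv2.resize(a,None,fx=10,fy=10,interpolation=cv2.INTER_CUBIC)
cv2.imwrite('pics/s11z.png',(a[1850:2350,1650:2250]*1.6).clip(0,255).astype('uint8'))
a=cv2.imread('pics/wrist11.png');a=cv2.resize(a,None,fx=8,fy=8,interpolation=cv2.INTER_CUBIC)
cv2.imwrite('pics/w11z.png',(a[1208:1758,1727:2427]*3.).clip(0,255).astype('uint8'))
E
```

```text
clock: 11.15
eef_pos: [571.2, -53.8, 234.3]
tcp_rot: [3.142, -0.0, -2.604]
contact_force: [-0.3, 0.6, -0.7]
opening: 0.231
clock: 11.95
eef_pos: [571.2, -53.8, 234.3]
tcp_rot: [3.142, 0.0, -2.604]
contact_force: [1.0, 0.3, -1.5]
opening: 0.229
clock: 12.75
eef_pos: [571.2, -53.8, 234.3]
tcp_rot: [-3.142, -0.0, -2.604]
contact_force: [0.3, -0.2, -1.2]
opening: 0.228
clock: 13.55
eef_pos: [571.2, -53.8, 225.0]
tcp_rot: [3.142, -0.0, -2.604]
contact_force: [-0.4, -0.0, -1.3]
opening: 0.229
clock: 14.35
eef_pos: [571.3, -53.8, 204.4]
tcp_rot: [-3.141, 0.0, -2.604]
contact_force: [0.3, 0.3, -0.5]
opening: 0.234
14.5 [571.4 -53.8 204.5] [-3.1414e+00  3.0000e-04 -2.6042e+00] 0.231 [-0.1  0.2 -1. ] [-0.1   0.3   1.77 -0.    1.07 -2.2 ]
wrist tip [180.6 258.7] bore [188.5 259.5]
top tip [197.5 297.8] bore [196.9 298.7]
scene tip [216.7 191.6] bore [207.6 190.7]
crop wrist org 120 198
crop scene org 156 131
```

View pics/s11z.png

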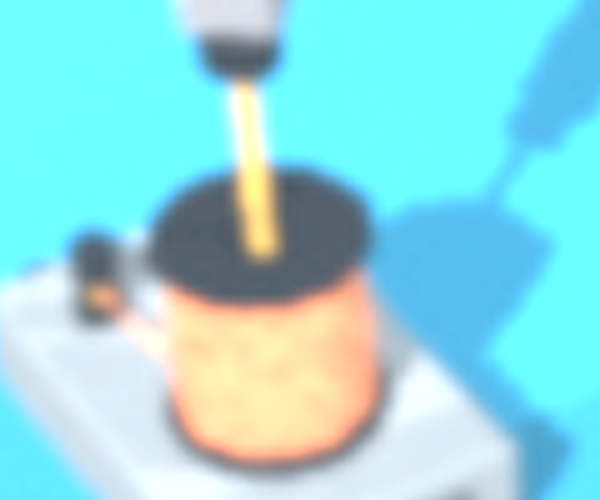

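View pics/w11z.png

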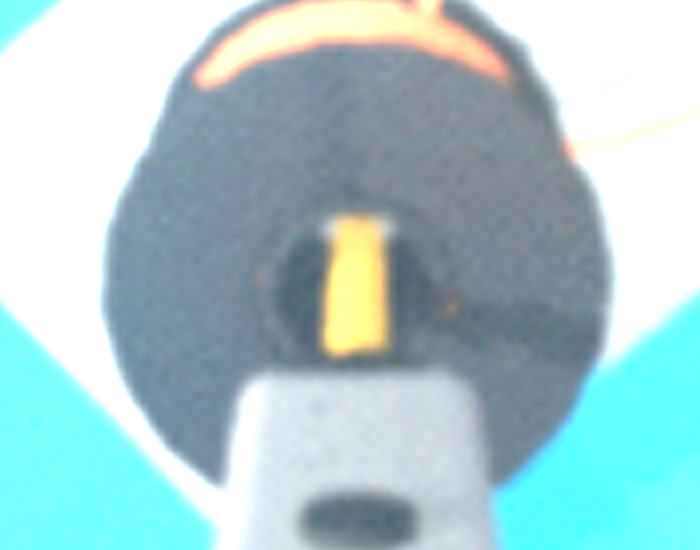

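The stem stands centred in the bore: wrist column 356 against 357 in the 8× crop, and scene column 262 against 260 at 10×. The tip is computed at z ≈ 65.8 mm against a target of 66, with no contact force. Handing in.

Run:
```python
from rig import *
sign_off();s=sense();print(s['clock'],s['eef_pos'],s['contact_force'])
```

```text
the job is handed in; nothing more can be done
the job is handed in; nothing more can be done
```

I lifted the meter straight out of the smaller grey stand and held its tip level with the top of the tall coil for about 3 s. I then lowered it 30 mm straight down and handed the job in at about 14.5 s, still holding it there.

**Last checks:**
- **Position:** the arm was steady and the stem vertical. The tip, worked out from the arm's height, was at z ≈ 66 mm, the mid-coil target. I couldn't see the tip itself inside the bore.
- **Centring:** the stem was within about 1 mm of the bore's centre in the wrist and scene cameras, with 6 mm of clearance all round.
- **Force:** the wrist force showed no contact in the bore, only the meter's own weight of about 1 N. Nothing else on the bench was touched that I could see.

**Disagreements:** the cameras differed by about 1 mm on centring, the wrist giving +0.5 mm and the scene −0.65 mm along one axis, so I made no sideways correction. The automatic fit on the top camera was unreliable and I ignored it. The reading after hand-in was refused, so the last state I have is from just before.

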